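Pin the keeper bar over a finds tray on its sloping stand

TASK

Lock the tray of bones onto its sloping stand: swing the aluminium keeper bar with the black knob down across the tray until it is fully home, with its eye between the two ears of the steel yoke. Then take the red-headed locking pin out of the wooden block and push it through both ears and the eye until its collar sits on the upper ear. Let go of it, and leave the tray and the other things on the table where they are.

Things in the scene. Friction and masses are not known exactly. Their poses are not given: they have to be found in the camera images.
- stand: Sloping wooden stand, 290 mm wide, fixed. Origin on the table under the middle of its board; x level, from the low front edge to the high back edge; z up. The grey board (220 up the slope x 290 wide) rises 25 degrees towards +x; the middle of its face is 95 mm above the origin. It carries the yoke near its +y edge, the keeper's pivot near its -y edge, the tray between.
- yoke: Steel clevis on the board. Origin on the board's face on the holes' axis. z: that axis, square out of the board, 25 degrees from vertical, leaning to the low edge; x up the slope; y across. Two ears, 15 mm radius, 11.5 mm holes: lower z 24.5-30.5 mm, upper 40.5-46.5 mm. The gap is open up the slope; a web at x -20 to -28 mm joins the ears. 24 mm free below the lower ear.
- yoke_mouth (a point): Centre of the hole in the upper ear, on the ear's upper face (46.5 mm from the board along the yoke's z). Axes as yoke.
- keeper (a joint): Angle of the keeper bar, rad. 0: home, straight across the board, the eye's hole in line with the yoke's holes (hard stop). It grows to 1.35 as the bar swings up the slope, clockwise seen from above, parallel to the board, away from the yoke. A stiff pivot holds it where it is left (1 to 2 N at the knob moves it).
- keeper_pivot (a point): Pivot of the keeper bar, on its axis, level with the bar's upper face. z: the pivot axis, square out of the board like the yoke's z; y along the bar to its eye; x square to the bar. The aluminium bar is 20 mm wide, 7 mm thick; its upper face is 39.5 mm from the board. A bolt head on the pivot stands 8 mm higher.
- keeper_knob (a point): Foot of the black round grip knob on the keeper bar, on the bar's upper face, 130 mm from the pivot. The knob stands 30 mm along z (square out of the board), 17 mm diameter (19 mm in its lowest 3 mm). Axes as keeper_pivot.
- keeper_eye (a point): Centre of the eye at the end of the keeper bar, on the bar's upper face, 230 mm from the pivot. The eye is a ring 27 mm across and 7 mm thick with a 12 mm hole. Axes as keeper_pivot.
- pin: Locking pin, 60 g, round. Origin at the centre of its collar's underside, z along it. Below: 9 mm steel shank, 34 mm long, the last 8 mm tapered to 4 mm. Above: collar (22 mm diameter, 3 mm thick), red head to grip (17 mm diameter, z 3 to 33 mm), 3 mm button on top. At the start it stands upright in the wooden block, collar on the block's top.
- block_hole (a point): Mouth of the pin's upright hole (11.5 mm diameter, 40 mm deep) in the top of the pale wooden block, 130 x 52 x 48 mm, fixed to the table; z up, x along the block, which reaches 29 mm to -x and 101 mm to +x of the hole. A glass vial with a black cap stands in the block 70 mm away along +x, its top 29 mm above the block's top.
- tray: Shallow white tray with bones bedded in grey foam, 150 up the slope x 160 wide x 20 mm, loose on the board against a ledge at its low edge. The bones reach at most 23 mm from the board; the bar passes over them. Origin mid-underside; z vertical and x level, though the tray lies tilted 25 degrees. Not to be moved.
- tweezers: Steel tweezers, 130 mm long, lying to the left of the stand. Bystander.
- tags: Stack of paper find tags, 44 x 63 x 10 mm, lying behind the block, to the right of the stand. Bystander.

How it is judged:
On the way, in this order (a step that is already met when the one before it is completed fails the run):
1. the keeper bar is home, its eye between the ears of the yoke (within 0.02 rad of its stop) (value of joint keeper below 0.02 rad), for 0.2 s.
2. the pin is through both ears and the eye, its collar on the upper ear (value of joint keeper below 0.02 rad and distance between pin and yoke_mouth below 0.004 m and angle between the z axis of pin and the z axis of yoke, either way round below 0.12 rad), for 0.2 s.
At the end, for the whole second after the job is handed in: The keeper bar is within 0.02 rad of its stop; the pin is through both ears and the eye, the underside of its collar within 4 mm of the upper ear's mouth and its axis within 0.12 rad of the holes' axis, at rest (all of step 2 and linear speed of pin below 0.02 m/s); the robot touches nothing.
It fails at once if the tray is moved by more than 15 mm (distance of tray from where it was at the start of the episode above 0.015 m).
It fails at once if the tweezers or the tags are moved by more than 20 mm (distance of any of tweezers, tags from where it was at the start of the episode above 0.02 m).
It also fails if it takes over 51 s, if anything falls off the work surface, if the arm or the gripper's body presses on something with over 40 N, if the wrist force passes 120 N, or if a joint passes its speed limit or range.

ROBOT

A 6-joint arm with a two-finger parallel gripper is mounted at the origin on a cart in front of the work surface, level with it; the furniture and walls round the work are solid. World frame = base frame: x ahead of the robot, y to its left, z up, the work surface at z = 0. Lengths are in m, angles in rad, forces in N, time in s.
With the tool pointing down it reaches from about 0.225 to 0.875 m from the base axis. Payload 3.4 kg.
Tool frame: the origin (TCP) lies at the very end of the fingers, on their centre line; the grasp point (between the pads) lies 19 mm behind it; z points along the fingers, y is the line along which they close (so a half turn about z gives the same grasp; the last joint's range is limited). The gripper opens to 85 mm and grips with 20 to 120 N. Pads are 22 mm wide; open, the fingers measure 114 mm over their backs; the gripper's body (76 mm by 85 mm) begins 54 mm behind the grasp point. The pads swing forward as they close: fully open they stand 13 mm farther back than shut.
Start: joints at [-1.386, 0.276, 1.505, -0, 1.361, -0.121], TCP at [0.173, -0.548, 0.231] pointing down, gripper open.
Joint ranges: [-2.89, 2.89], [-0.75, 2.08], [0.22, 2.7], [-1.18, 4.32], [0.11, 2.71], [-2.7, 2.7]. Speed limits (rad/s): [2.57, 2.57, 3.14, 3.14, 3.14, 3.14].

INTERFACE

Orientations are given as a unit quaternion [w, x, y, z].
In Python, from rig import manip, eyes gives the robot as it stands.
- The arm moves only by the tool servo_tool, never from a script. Its argument "series" is text: rows parted by semicolons, each of 7 numbers parted by spaces: the shift along the tool's x, y, z in m, then the turn, a rotation vector about the tool's x, y, z in degrees, then the closure, from 0 (fully open) to 1 (shut). In form: dx dy dz ax ay az fingers; .... A call has 1 to 5 rows; each row is the pose to reach, as a shift and turn from the pose commanded when the call began, along the tool's axes at that moment; what a row does not reach only later rows make up. A row lasts 1/10 s, in which the tool goes at most 50 mm and 8.59 degrees, less where a joint would pass 70% of its speed; a pose out of reach is approached as far as the arm can. A call with a gripper value outside its range is refused whole. The fingers move at their own pace and stop on an object; "squeeze" is the grip in N (left out, the last holds). Time passes only in rows, so rows that repeat a pose let the fingers close. It gives the time, the measured TCP pose, the force, the opening and the grip force at its end, in the units of the state.
- manip.get_state(): the state, without advancing time (a new reading comes with each control period).
- eyes.get_image(name): name is "side" or "top" or "wrist"; returns the picture (420x560x3 uint8, red, green, blue); there is no depth.
- eyes.camera_info(name): a dict with "fx", "fy", "cx", "cy" (pixels), "eye" and "orientation" of the camera in the world. Camera axes: x right, y down, z forward; pixel columns grow to the right and rows downward; lengths in m; the calibration is good to about 2 mm. A picture is of the moment at which its call begins: read the wrist's pose just before it. camera_info takes no time and is no camera call; for the wrist camera it gives the pose at the moment of the call.
- manip.sign_off(): hands the job in; it is judged then, once.
The state is a dict: "clock": time; "qpos": joint angles; "qd": joint speeds; "effort": joint torques, N m; "position": TCP position; "ee_rot": TCP orientation; "contact_force": force on the tool from outside, world axes, zero at the start; "moment": the same for the moment, N m; "width": finger opening in m; "gripper_force": force on a finger pad.
Only numpy, scipy, OpenCV 4.12 (cv2) and the standard library are available. Lean on these libraries where they do the work, as an engineer would, in place of code of your own. Each camera call takes 0.05 s, during which the arm holds its last target. There are 200 camera calls.

## Working session

There is one attempt and no reset: what is moved stays moved. The work goes in short steps, Python scripts to look and compute and a tool call to move; the robot and the scene stay as the last step left them, time stands still between calls to the robot, and variables do not carry over. Pictures are saved under pics/ and viewed, at most 13 in all, crops included, and the job is handed in when it is done.

Besides the shell and the picture viewer there is one more tool, called as a command line: name --argument value ..., lists and objects as JSON in quotes. servo_tool: Moves the arm, as the interface text tells. Its arguments: {"type":"object","properties":{"series":{"type":"string"},"squeeze":{"type":"number"}},"required":["series"]}

```bash
ls; mkdir -p pics
python3 - <<'E'
from rig import manip, eyes
import cv2,numpy as np
print(manip.get_state())
a=[]
for n in ["side","top"]:
    im=eyes.get_image(n); cv2.imwrite(f"pics/{n}0.png",im[:,:,::-1]); print(n,eyes.camera_info(n))
E
```

```text
pics
{'clock': 0.0, 'qpos': array([-1.38598248e+00,  2.76621674e-01,  1.50615630e+00,  2.62279702e-05,
        1.36071275e+00, -1.20993288e-01]), 'qd': array([ 0.00078493, -0.00021005,  0.00151452,  0.0016459 , -0.00022086,
       -0.00028119]), 'effort': array([-3.16898866e-05, -4.16776872e+01, -2.45804805e+01, -1.02830209e-04,
        1.08914904e-02, -6.22698224e-06]), 'position': array([ 0.17301848, -0.54778388,  0.23041528]), 'ee_rot': array([-9.48958284e-04,  9.88332980e-01,  1.52305676e-01, -1.74622196e-05]), 'contact_force': array([-0.2444086 , -0.00941644, -0.2011023 ]), 'moment': array([-0.00439101, -0.01387368, -0.01826965]), 'gripper_force': 0.0, 'width': 0.08538808409364448}
side {'fx': 463.2008929601496, 'fy': 463.2008929601496, 'cx': 274.69557134142065, 'cy': 210.396389546754, 'eye': array([ 0.41027254, -0.98833227,  0.56292529]), 'orientation': array([-0.53576368,  0.84077938, -0.06984141,  0.03419769])}
top {'fx': 506.43391049217956, 'fy': 506.43391049217956, 'cx': 279.59702362545613, 'cy': 213.11715770297417, 'eye': array([ 0.29303765, -0.04850209,  1.51548565]), 'orientation': array([-0.05815339,  0.71418857, -0.69448873,  0.065102  ])}
```

View pics/side0.png

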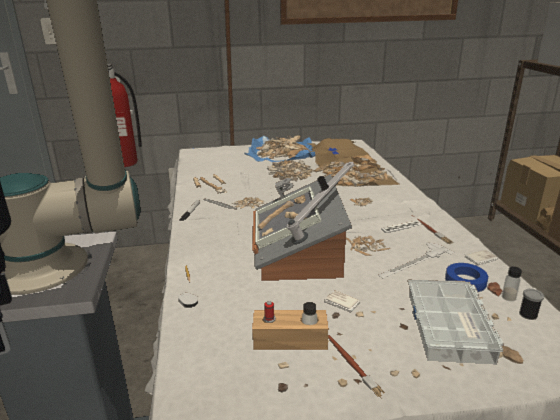

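View pics/top0.png

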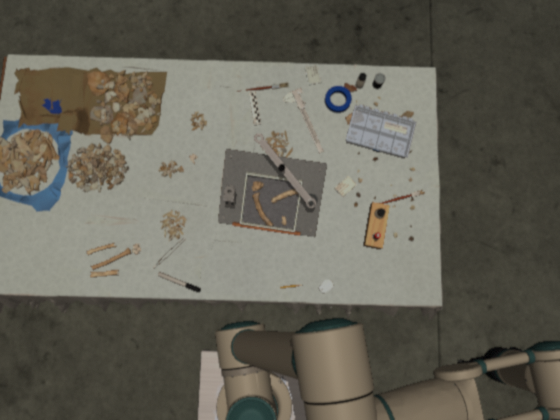

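Side: the pin head is at about (269,311), the knob at (323,183) and the pivot at (296,230). Top: the pin is at (377,237), the knob at (282,168), the pivot at (311,204), the eye at (260,139) and the yoke at (230,196). I'll zoom in on both views in one picture.

```bash
cat > h.py <<'E'
import numpy as np, cv2
from scipy.spatial.transform import Rotation as R
from rig import manip, eyes
def q2R(q): return R.from_quat(np.r_[q[1:],q[0]]).as_matrix()
def cam(n): 
    i=eyes.camera_info(n); return i,q2R(i["orientation"])
def ray(c,u,v):
    i,M=c; d=M@np.array([(u-i["cx"])/i["fx"],(v-i["cy"])/i["fy"],1]); return np.array(i["eye"]),d/np.linalg.norm(d)
def onplane(c,u,v,p0,n=(0,0,1)):
    e,d=ray(c,u,v); n=np.array(n); return e+d*((np.array(p0)-e)@n)/(d@n)
def tri(r1,r2):
    (a,d),(b,f)=r1,r2; s=np.linalg.lstsq(np.c_[d,-f],b-a,rcond=None)[0]; p,q=a+s[0]*d,b+s[1]*f
    return (p+q)/2,np.linalg.norm(p-q)
def proj(c,P):
    i,M=c; x=M.T@(np.array(P)-i["eye"]); return np.array([i["fx"]*x[0]/x[2]+i["cx"],i["fy"]*x[1]/x[2]+i["cy"]])
E
python3 - <<'E'
from h import *
T=cv2.imread("pics/top0.png");S=cv2.imread("pics/side0.png")
a=cv2.resize(T[130:255,210:400],None,fx=4,fy=4,interpolation=cv2.INTER_CUBIC)[:, :800]
cv2.imwrite("pics/tz.png",a)
b=cv2.resize(S[160:360,230:370],None,fx=3,fy=3,interpolation=cv2.INTER_CUBIC); cv2.imwrite("pics/sz.png",b)
E
```

```text
(no output)
```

View pics/tz.png

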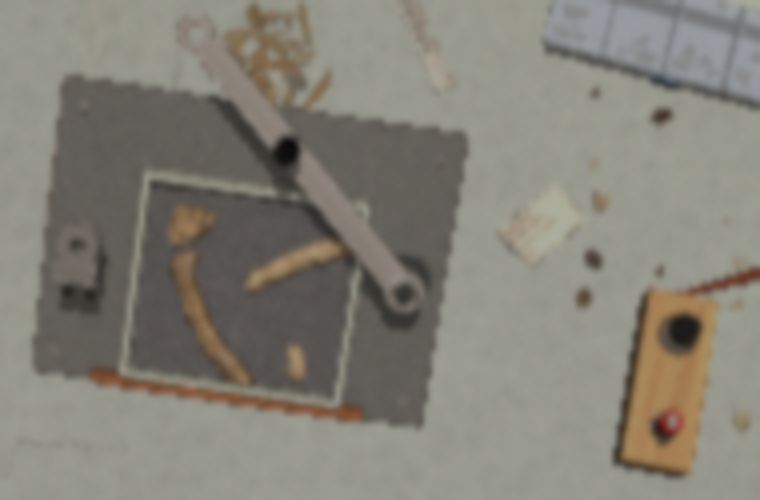

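View pics/sz.png

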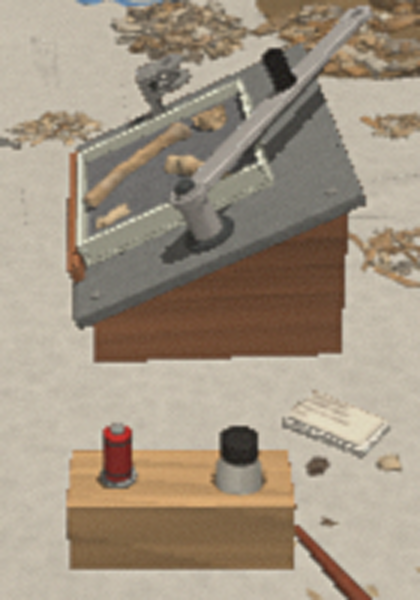

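```bash
cat >> h.py <<'E'
def stand(o,yaw):
    Z=R.from_euler('z',yaw).as_matrix(); B=Z@R.from_euler('y',-np.radians(25)).as_matrix()
    return Z,B,np.array(o)+[0,0,.095]   # yaw, board axes (x up slope,z normal), face middle
E
python3 - <<'E'
from h import *
t=cam("top"); s=cam("side")
T=lambda x,y:(x/4+210-.375,y/4+130-.375)
S=lambda x,y:(x/3+230-.333,y/3+160-.333)
hb=.095+.11*np.sin(np.radians(25)); hf=.19-hb
c={}
for n,p,h in [("TL",(63,75),hb),("TR",(467,132),hb),("BR",(422,425),hf),("BL",(34,372),hf)]:
    c[n]=onplane(t,*T(*p),[0,0,h]); print(n,c[n].round(4))
print("widths",[np.linalg.norm(c[a]-c[b]).round(4) for a,b in [("TL","TR"),("BL","BR"),("TL","BL"),("TR","BR")]])
m=sum(c.values())/4
yv=(c["TL"]-c["TR"]+c["BL"]-c["BR"]); xv=(c["TL"]-c["BL"]+c["TR"]-c["BR"])
print("mid",m,"yaw from y",np.arctan2(-yv[0],yv[1]),"from x",np.arctan2(xv[1],xv[0]))
for n,a,b in [("pin",(671,417),(118,428)),("vial",(683,330),(239,436)),("bolt",(404,292),(184,186)),("knob",(287,148),(278,56)),("yoke upper",(78,243),(160,70))]:
    print(n,tri(ray(t,*T(*a)),ray(s,*S(*b))))
print("pin on h .084",onplane(t,*T(671,417),[0,0,.084]))
for p in [(648,290),(718,300),(688,472),(618,460)]: print("blk",onplane(t,*T(*p),[0,0,.048]).round(4))
for p in [(70,505),(294,507)]: print("blk side",onplane(s,*S(*p),[0,0,.048]).round(4))
E
```

```text
TL [0.716  0.0988 0.1415]
TR [ 0.6832 -0.1862  0.1415]
BR [ 0.4874 -0.165   0.0485]
BL [0.5184 0.1197 0.0485]
widths [np.float64(0.2868), np.float64(0.2864), np.float64(0.2194), np.float64(0.2177)]
mid [ 0.60126372 -0.03319278  0.095     ] yaw from y -0.111548378784902 from x -0.10651871245499218
pin (array([ 0.49334434, -0.34011754,  0.08351614]), np.float64(0.0005501883437603777))
vial (array([ 0.55993574, -0.35086898,  0.07653524]), np.float64(0.0031697841868970527))
bolt (array([ 0.5686399 , -0.14424156,  0.13520827]), np.float64(0.00012512199174319962))
knob (array([ 0.65441595, -0.05983562,  0.19241881]), np.float64(0.001015433886706711))
yoke upper (array([0.59441465, 0.0841079 , 0.13087606]), np.float64(0.006591966674549738))
pin on h .084 [ 0.49355428 -0.34003271  0.084     ]
blk [ 0.5929 -0.3309  0.048 ]
blk [ 0.5869 -0.3828  0.048 ]
blk [ 0.4585 -0.3595  0.048 ]
blk [ 0.4659 -0.3084  0.048 ]
blk side [ 0.462 -0.359  0.048]
blk side [ 0.5864 -0.3829  0.048 ]
```

Run:
```python
from h import *
Z,B,f=stand([.6013,-.0332,0],-.1095)
for n,p in [("bolt",[.5686,-.1442,.1352]),("knobtop",[.6544,-.0598,.1924])]: print(n,(B.T@(np.array(p)-f)*1000).round(1))
# rays onto planes of known height above board
t=cam("top"); s=cam("side")
T=lambda x,y:(x/4+210-.375,y/4+130-.375); S=lambda x,y:(x/3+230-.333,y/3+160-.333)
for n,c,u,h in [("bolt",t,T(404,292),.0475),("bolt s",s,S(184,186),.0475),("knob",t,T(287,148),.0695),("knob s",s,S(278,54),.0695),("eye",t,T(196,33),.0395),("yokehole",t,T(78,243),.0465),("eye s",s,S(355,18),.0395)]:
    print(n,(B.T@(onplane(c,*u,f+B[:,2]*h,B[:,2])-f)*1000).round(1))
st=manip.get_state(); print(q2R(st["ee_rot"]).round(3)); print(B.round(4))
i,M=cam("wrist"); print(M.round(3), i, q2R(st["ee_rot"]).T@(i["eye"]-st["position"]))
```

```text
bolt [  -1.5 -113.9   45. ]
knobtop [ 91.6 -20.6  64.7]
bolt [  -0.8 -113.8   47.5]
bolt s [  -0.8 -119.    47.5]
knob [ 92.  -20.7  69.5]
knob s [ 93.  -28.9  69.5]
eye [156.5  51.3  39.5]
yokehole [  2.1 115.2  46.5]
eye s [156.5  43.7  39.5]
[[ 0.954  0.301 -0.   ]
 [ 0.301 -0.954  0.002]
 [ 0.    -0.002 -1.   ]]
[[ 0.9009  0.1093 -0.4201]
 [-0.099   0.994   0.0462]
 [ 0.4226  0.      0.9063]]
[[ 0.302 -0.906 -0.296]
 [-0.953 -0.287 -0.092]
 [-0.002  0.31  -0.951]] {'fx': 331.54180360680556, 'fy': 331.54180360680556, 'cx': 280.74641314837453, 'cy': 208.25831087922876, 'eye': array([ 0.24802729, -0.52421899,  0.37334555]), 'orientation': array([ 0.12611773,  0.7968547 , -0.58344714, -0.09330779])} [ 0.07866619 -0.00019634 -0.14278975]
```

```bash
cat >> h.py <<'E'
O,YAW=[.6013,-.0332,0],-.1095
def goal(x,y,h,a):
    """board coordinates in mm, tool y at angle a (deg) in board plane, tool z into board"""
    Z,B,f=stand(O,YAW); a=np.radians(a)
    ty=np.array([np.cos(a),np.sin(a),0]); tz=np.array([0,0,-1.]); 
    return f+B@(np.array([x,y,h])/1000), B@np.c_[np.cross(ty,tz),ty,tz]
def vert(p,a):
    a=np.radians(a); ty=np.array([np.cos(a),np.sin(a),0]); tz=np.array([0,0,-1.])
    return np.array(p), np.c_[np.cross(ty,tz),ty,tz]
def delta(g):
    s=manip.get_state(); M=q2R(s["ee_rot"]); d=M.T@(g[0]-s["position"]); r=R.from_matrix(M.T@g[1]).as_rotvec(degrees=True)
    print("t",s["clock"],"d",d.round(4),"rot",r.round(2),"|d|",np.linalg.norm(d).round(3))
def where():
    s=manip.get_state(); Z,B,f=stand(O,YAW); print("board mm",(B.T@(s["position"]-f)*1000).round(1),"F board",(B.T@s["contact_force"]).round(1),"w",s["width"])
E
python3 - <<'E'
from h import *
delta(goal(92,-22,39.5+110,-44))
E
```

```text
t 0.1 d [ 0.573  -0.3336 -0.0382] rot [-14.48  20.6  -21.87] |d| 0.664
```

servo_tool --series "0.573 -0.3336 -0.0382 -14.48 20.6 -21.87 0; 0.573 -0.3336 -0.0382 -14.48 20.6 -21.87 0; 0.573 -0.3336 -0.0382 -14.48 20.6 -21.87 0; 0.573 -0.3336 -0.0382 -14.48 20.6 -21.87 0; 0.573 -0.3336 -0.0382 -14.48 20.6 -21.87 0" --squeeze 25

```text
clock: 0.6
position: [0.3395, -0.362, 0.2441]
ee_rot: [0.095, 0.919, 0.33, 0.194]
contact_force: [0.5, -0.9, 0.4]
width: 0.0853
gripper_force: 0.0
```

Run:
```python
from h import *
delta(goal(92,-22,39.5+110,-44))
```

```text
t 0.6 d [ 0.401  -0.066   0.0803] rot [ 0.03  0.01 -0.2 ] |d| 0.414
```

servo_tool --series "0.401 -0.066 0.0803 0 0 -0.2 0; 0.401 -0.066 0.0803 0 0 -0.2 0; 0.401 -0.066 0.0803 0 0 -0.2 0; 0.401 -0.066 0.0803 0 0 -0.2 0; 0.401 -0.066 0.0803 0 0 -0.2 0"

```text
clock: 1.1
position: [0.5097, -0.1772, 0.2605]
ee_rot: [0.097, 0.918, 0.333, 0.194]
contact_force: [0.2, -0.6, -1.0]
width: 0.0852
gripper_force: 0.0
```

Run:
```python
from h import *
delta(goal(92,-22,39.5+110,-44))
```

```text
t 1.1 d [ 0.1572 -0.0255  0.0321] rot [0.09 0.05 0.24] |d| 0.163
```

servo_tool --series "0.157 -0.0255 0.032 0 0 0.2 0; 0.157 -0.0255 0.032 0 0 0.2 0; 0.157 -0.0255 0.032 0 0 0.2 0; 0.157 -0.0255 0.032 0 0 0.2 0; 0.157 -0.0255 0.032 0 0 0.2 0"

```text
clock: 1.6
position: [0.6187, -0.0574, 0.2687]
ee_rot: [0.096, 0.918, 0.334, 0.194]
contact_force: [-0.3, -0.1, -0.5]
width: 0.0858
gripper_force: 0.0
```

Run:
```python
from h import *
w=cam("wrist"); im=eyes.get_image("wrist"); cv2.imwrite("pics/w1.png",im[:,:,::-1])
delta(goal(92,-22,39.5+110,-44)); where()
Z,B,f=stand(O,YAW)
for n,p in [("bolt",(0,-115,47.5)),("yoke",(0,115,46.5)),("knobtop",(92,-22,69.5)),("cornerTL",(110,145,0)),("TR",(110,-145,0)),("BL",(-110,145,0))]: print(n,proj(w,f+B@(np.array(p)/1000)).round(1))
```

```text
t 1.65 d [ 0.0023 -0.0001 -0.0004] rot [-0.03  0.12  0.16] |d| 0.002
board mm [ 90.4 -23.7 149.1] F board [-0.7  0.2  0.7] w 0.08540171450541607
bolt [279.  345.4]
yoke [ 65.2 160.7]
knobtop [281.7 216. ]
cornerTL [151.5  26.8]
TR [381.3 266. ]
BL [2.000e-01 2.102e+02]
```

View pics/w1.png

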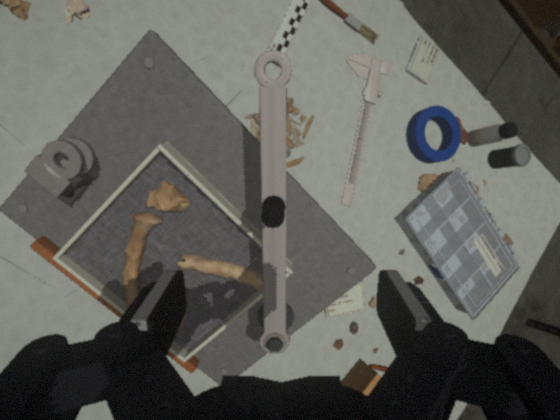

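The wrist view shows the bolt at (274,343), the yoke hole at (66,159), the knob at (274,208) and the eye hole at (272,69). The board corners are at (152,30) and (376,265). All are within about 5 px of prediction, so I'll refine the stand pose with a small fit to these known points.

Run:
```python
from h import *
from scipy.optimize import least_squares
w=cam("wrist"); t=cam("top")
ob=[((0,-115,47.5),(274,343)),((0,115,46.5),(65.5,159)),((110,145,0),(152,30)),((110,-145,0),(376,265))]
def res(p):
    Z,B,f=stand([p[0],p[1],0],p[2]); return np.concatenate([proj(w,f+B@(np.array(a)/1000))-b for a,b in ob])
r=least_squares(res,[*O[:2],YAW]); print(r.x,r.fun.round(1))
Z,B,f=stand([*r.x[:2],0],r.x[2])
for n,u,h in [("knob",(274,208),69.5),("eye",(272.5,69),39.5)]:
    q=B.T@(onplane(w,*u,f+B[:,2]*h/1000,B[:,2])-f)*1000; print(n,q,"theta",np.arctan2(q[0],q[1]+115),np.hypot(q[0],q[1]+115))
```

```text
[ 0.59938901 -0.03298638 -0.12018495] [ 2.4  3.1 -2.1 -0.1 -0.8 -4.4  3.8  2.3]
knob [ 93.22696563 -14.75836838  69.5       ] theta 0.7491566508862157 136.8928479939331
eye [156.07122129  53.79460023  39.5       ] theta 0.7462531422299074 229.89093757775618
```

```bash
sed -i 's/^O,YAW=.*/O,YAW=[.600,-.033,0],-.117/' h.py
python3 - <<'E'
from h import *
delta(goal(88.5,-20,39.5+5,-43))
E
```

```text
t 1.65 d [ 0.0003 -0.0046  0.104 ] rot [-0.16 -0.01 -0.45] |d| 0.104
```

servo_tool --series "0 -0.0045 0.05 0 0 -0.4 0; 0 -0.0045 0.104 0 0 -0.4 0; 0 -0.0045 0.104 0 0 -0.4 0; 0 -0.0045 0.104 0 0 -0.4 0.8; 0 -0.0045 0.104 0 0 -0.4 1" --squeeze 25

```text
clock: 2.15
position: [0.6594, -0.0624, 0.176]
ee_rot: [0.098, 0.917, 0.334, 0.195]
contact_force: [0.9, -0.0, -0.1]
width: 0.0589
gripper_force: 0.0
```

servo_tool --series "0 0 0 0 0 0 1; 0 0 0 0 0 0 1; 0 0 0 0 0 0 1; 0 0 0 0 0 0 1"

```text
clock: 2.55
position: [0.6591, -0.0607, 0.1756]
ee_rot: [0.097, 0.917, 0.335, 0.195]
contact_force: [-3.9, 1.2, 5.9]
width: 0.016
gripper_force: 24.5
```

Run:
```python
from h import *
where()
for th in (.5,.25,0,-.02): delta(goal(130*np.sin(th),-115+130*np.cos(th),44.5,-np.degrees(th)))
```

```text
board mm [ 90.2 -20.6  46.9] F board [-1.1  0.8  7.1] w 0.016012409763381984
t 2.55 d [-0.0047 -0.0338  0.0024] rot [  0.05  -0.15 -14.5 ] |d| 0.034
t 2.55 d [-0.0167 -0.064   0.0023] rot [  0.07  -0.15 -28.82] |d| 0.066
t 2.55 d [-0.0357 -0.0902  0.0022] rot [  0.09  -0.14 -43.14] |d| 0.097
t 2.55 d [-0.0375 -0.0921  0.0022] rot [  0.09  -0.14 -44.29] |d| 0.099
```

servo_tool --series "-0.0007 -0.013 0 0 0 -5.73 1; -0.0026 -0.026 0 0 0 -11.46 1; -0.0058 -0.0388 0 0 0 -17.2 1; -0.0105 -0.051 0 0 0 -22.9 1; -0.0165 -0.0635 0 0 0 -28.7 1"

```text
clock: 3.05
position: [0.6131, -0.0226, 0.1522]
ee_rot: [0.144, 0.804, 0.553, 0.167]
contact_force: [1.0, 3.7, 5.0]
width: 0.0161
gripper_force: 24.5
```

Run:
```python
from h import *
where()
for th in (.17,.1,.05,0,-.02,-.03): delta(goal(130*np.sin(th),-115+130*np.cos(th),46.5,-np.degrees(th)))
```

```text
board mm [34.9 11.9 46.9] F board [2.6 3.8 4.2] w 0.016060780659788214
t 3.05 d [-0.0019 -0.0128  0.0003] rot [ 0.37 -0.26 -4.54] |d| 0.013
t 3.05 d [-0.003  -0.0218  0.0002] rot [ 0.38 -0.25 -8.55] |d| 0.022
t 3.05 d [-0.0041 -0.0282  0.0002] rot [  0.39  -0.24 -11.42] |d| 0.029
t 3.05 d [-0.0056 -0.0345  0.0001] rot [  0.4   -0.23 -14.28] |d| 0.035
t 3.05 d [-0.0062 -0.0371  0.0001] rot [  0.4   -0.23 -15.43] |d| 0.038
t 3.05 d [-0.0066 -0.0383  0.0001] rot [  0.4   -0.22 -16.  ] |d| 0.039
```

servo_tool --series "-0.0018 -0.0128 0 0 0 -4.5 1; -0.003 -0.022 0 0 0 -8.6 1; -0.0041 -0.028 0 0 0 -11.4 1; -0.0056 -0.0345 0 0 0 -14.3 1; -0.006 -0.037 0 0 0 -14.3 1"

```text
clock: 3.55
position: [0.5816, -0.0139, 0.1373]
ee_rot: [0.164, 0.729, 0.647, 0.15]
contact_force: [8.4, 12.4, 3.0]
width: 0.0157
gripper_force: 24.6
```

servo_tool --series "0 -0.001 0 0 0 0 1; 0 -0.002 0 0 0 0 1; 0 -0.002 0 0 0 0 1"

```text
clock: 3.85
position: [0.5816, -0.0141, 0.1373]
ee_rot: [0.165, 0.729, 0.647, 0.15]
contact_force: [8.2, 12.7, 3.4]
width: 0.0161
gripper_force: 24.8
```

Run:
```python
from h import *
where(); delta(goal(0,15,46.5,0))
```

```text
board mm [-0.7 16.6 47. ] F board [ 7.5 13.6  0.3] w 0.016056888637240533
t 3.85 d [-0.0016  0.0007  0.0005] rot [ 0.78 -0.3  -0.26] |d| 0.002
```

servo_tool --series "0 -0.003 0 0 0 0 1; 0 -0.005 0 0 0 0 1; 0 -0.005 0 0 0 0 1"

```text
clock: 4.15
position: [0.5815, -0.0141, 0.1373]
ee_rot: [0.168, 0.729, 0.646, 0.153]
contact_force: [18.1, 14.6, -0.3]
width: 0.0162
gripper_force: 25.2
```

servo_tool --series "0 0.005 0 0 0 0 1; 0 0.006 0 0 0 0 0.6; 0 0.006 0 0 0 0 0; 0 0.006 0 0 0 0 0; 0 0.006 0 0 0 0 0"

```text
clock: 4.65
position: [0.5763, -0.0163, 0.1329]
ee_rot: [0.161, 0.73, 0.648, 0.144]
contact_force: [-0.3, 0.2, 0.1]
width: 0.0732
gripper_force: 0.0
```

servo_tool --series "0 0 -0.03 0 0 0 0; 0 0 -0.07 0 0 0 0; 0 0 -0.11 0 0 0 0; 0 0 -0.12 0 0 0 0; 0 0 -0.12 0 0 0 0"

```text
clock: 5.15
position: [0.5267, -0.0107, 0.2439]
ee_rot: [0.163, 0.73, 0.647, 0.146]
contact_force: [0.0, -0.2, 0.1]
width: 0.0851
gripper_force: 0.0
```

Run:
```python
from h import *
w=cam("wrist"); im=eyes.get_image("wrist"); cv2.imwrite("pics/w2.png",im[:,:,::-1])
where()
Z,B,f=stand(O,YAW)
for n,p in [("bolt",(0,-115,47.5)),("yoke",(0,115,46.5)),("knobfoot",(0,15,39.5)),("knobtop",(0,15,69.5)),("cornerTL",(110,145,0)),("TR",(110,-145,0)),("BL",(-110,145,0))]: print(n,proj(w,f+B@(np.array(p)/1000)).round(1))
```

```text
board mm [ -6.7  13.7 165.2] F board [ 0.4  0.  -0.8] w 0.08561233701931517
bolt [286.9 331.6]
yoke [287.9  68.9]
knobfoot [287.2 197.1]
knobtop [288. 208.]
cornerTL [417.4  35.2]
TR [384.9 325.5]
BL [155.7  35.7]
```

View pics/w2.png

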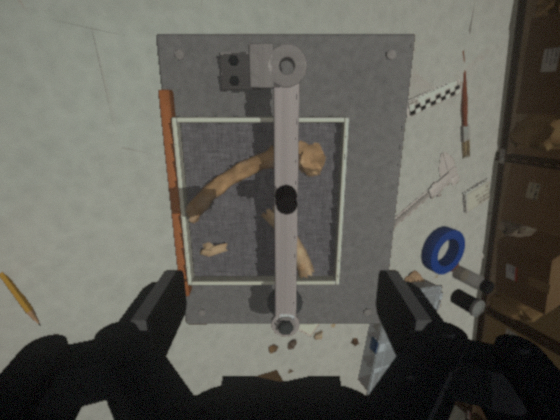

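The bar lies straight over the yoke, with the eye in the ears. The bolt is at (285,326) and the yoke hole at (288,65), and the push at the hard stop reached 18 N without moving. Next is the pin.

Run:
```python
from h import *
delta(vert([.4935,-.340,.20],-60))
```

```text
t 5.2 d [-0.3311 -0.0113  0.04  ] rot [ 23.15 -11.75  52.26] |d| 0.334
```

servo_tool --series "-0.331 -0.0113 0.04 23.15 -11.75 52.26 0.3; -0.331 -0.0113 0.04 23.15 -11.75 52.26 0.3; -0.331 -0.0113 0.04 23.15 -11.75 52.26 0.3; -0.331 -0.0113 0.04 23.15 -11.75 52.26 0.3; -0.331 -0.0113 0.04 23.15 -11.75 52.26 0.3"

```text
clock: 5.7
position: [0.5011, -0.2587, 0.2077]
ee_rot: [0.041, 0.927, 0.37, 0.038]
contact_force: [0.8, -1.1, 0.3]
width: 0.0598
gripper_force: 0.0
```

Run:
```python
from h import *
delta(vert([.4935,-.340,.17],-60))
```

```text
t 5.7 d [-0.063   0.0497  0.0407] rot [ 5.72 -2.97 13.47] |d| 0.09
```

servo_tool --series "-0.063 0.0497 0.0407 5.72 -2.97 13.47 0.3; -0.063 0.0497 0.0407 5.72 -2.97 13.47 0.3; -0.063 0.0497 0.0407 5.72 -2.97 13.47 0.3; -0.063 0.0497 0.0407 5.72 -2.97 13.47 0.3; -0.063 0.0497 0.0407 5.72 -2.97 13.47 0.3"

```text
clock: 6.2
position: [0.4947, -0.3375, 0.1718]
ee_rot: [0.001, 0.965, 0.262, 0.001]
contact_force: [0.8, -0.2, 0.3]
width: 0.0598
gripper_force: 0.0
```

Run:
```python
from h import *
w=cam("wrist"); im=eyes.get_image("wrist"); cv2.imwrite("pics/w3.png",im[:,:,::-1])
hsv=cv2.cvtColor(im,cv2.COLOR_RGB2HSV); m=(((hsv[...,0]<8)|(hsv[...,0]>172))&(hsv[...,1]>130)&(hsv[...,2]>50)).astype(np.uint8)
n,l,s,c=cv2.connectedComponentsWithStats(m)
for k in range(1,n):
    if s[k,4]>60: print(s[k],c[k].round(1))
print("pred top",proj(w,[.4935,-.340,.084]),"collar",proj(w,[.4935,-.340,.05]))
delta(vert([.4935,-.340,.055],-60))
```

```text
[272 199  17   8  65] [280.3 202.5]
[270 207  21  21 226] [280.1 216.1]
pred top [282.81622282 216.0174001 ] collar [282.44869073 202.56144194]
t 6.25 d [-0.0029  0.001   0.1177] rot [ 0.27 -0.14  0.4 ] |d| 0.118
```

View pics/w3.png

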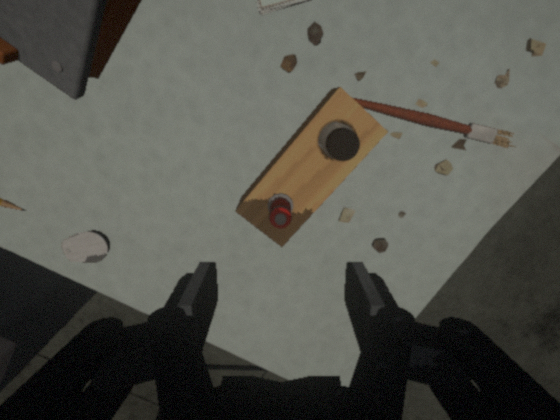

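The wrist image has the pin top at about (280,217) against (283,216) predicted, so they agree to under 2 mm. The vial at (340,140) is clear of both fingers, so I can go down and grip.

servo_tool --series "-0.003 -0.0002 0.05 0.27 -0.14 0.4 0.3; -0.003 -0.0002 0.095 0.27 -0.14 0.4 0.3; -0.003 -0.0002 0.1175 0.27 -0.14 0.4 0.3; -0.003 -0.0002 0.1175 0.27 -0.14 0.4 0.3; -0.003 -0.0002 0.1175 0.27 -0.14 0.4 0.8" --squeeze 30

```text
clock: 6.75
position: [0.4937, -0.3399, 0.0568]
ee_rot: [0.001, 0.966, 0.259, 0.001]
contact_force: [0.8, -0.2, 0.7]
width: 0.0467
gripper_force: 0.0
```

servo_tool --series "0 0 0 0 0 0 1; 0 0 0 0 0 0 1; 0 0 0 0 0 0 1; 0 0 0 0 0 0 1; 0 0 0 0 0 0 1"

```text
clock: 7.25
position: [0.4936, -0.3401, 0.058]
ee_rot: [0.001, 0.966, 0.258, 0.001]
contact_force: [-1.6, 3.5, 6.9]
width: 0.0159
gripper_force: 29.2
```

servo_tool --series "0 0 -0.015 0 0 0 1; 0 0 -0.035 0 0 0 1; 0 0 -0.07 0 0 0 1; 0 0 -0.11 0 0 0 1; 0 0 -0.15 0 0 0 1" --squeeze 50

```text
clock: 7.75
position: [0.4929, -0.3404, 0.2082]
ee_rot: [0.001, 0.966, 0.258, 0.001]
contact_force: [0.2, 0.0, 0.3]
width: 0.0151
gripper_force: 48.8
```

Run:
```python
from h import *
s=manip.get_state(); print(s["position"],s["width"],s["gripper_force"])
delta(goal(-.7,117,46.5+34+60,0)); where()
```

```text
[ 0.49290435 -0.34037964  0.20815916] 0.015126035688381641 48.778948187828064
t 7.75 d [ 0.2678 -0.3427 -0.0147] rot [-22.99  11.69 -52.49] |d| 0.435
board mm [ -16.1 -317.8  132.3] F board [0.3 0.  0.2] w 0.015126035688381641
```

servo_tool --series "0.268 -0.343 -0.015 -22.99 11.69 -52.49 1; 0.268 -0.343 -0.015 -22.99 11.69 -52.49 1; 0.268 -0.343 -0.015 -22.99 11.69 -52.49 1; 0.268 -0.343 -0.015 -22.99 11.69 -52.49 1; 0.268 -0.343 -0.015 -22.99 11.69 -52.49 1"

```text
clock: 8.25
position: [0.5281, -0.0911, 0.2157]
ee_rot: [0.123, 0.812, 0.56, 0.11]
contact_force: [0.3, 0.7, -0.2]
width: 0.0151
gripper_force: 49.2
```

Run:
```python
from h import *
delta(goal(-.7,117,46.5+34+60,0)); where()
```

```text
t 8.25 d [ 0.179  -0.0373 -0.0117] rot [ -5.87   2.99 -13.64] |d| 0.183
board mm [ -7.6 -66.1 136.7] F board [ 0.2  0.7 -0.3] w 0.015119566983238299
```

servo_tool --series "0.179 -0.0373 -0.0117 -5.87 2.99 -13.64 1; 0.179 -0.0373 -0.0117 -5.87 2.99 -13.64 1; 0.179 -0.0373 -0.0117 -5.87 2.99 -13.64 1; 0.179 -0.0373 -0.0117 -5.87 2.99 -13.64 1; 0.179 -0.0373 -0.0117 -5.87 2.99 -13.64 1"

```text
clock: 8.75
position: [0.5556, 0.0923, 0.2224]
ee_rot: [0.16, 0.73, 0.649, 0.144]
contact_force: [0.3, -1.1, -0.0]
width: 0.0155
gripper_force: 49.2
```

Run:
```python
from h import *
delta(goal(-.7,117,46.5+34+35,0)); where()
w=cam("wrist"); im=eyes.get_image("wrist"); cv2.imwrite("pics/w4.png",cv2.resize(im[60:300,180:400,::-1],None,fx=2.5,fy=2.5,interpolation=cv2.INTER_CUBIC))
Z,B,f=stand(O,YAW)
for h in (46.5,): print("yoke pred",proj(w,f+B@np.array([-.0007,.117,h/1000])))
s=manip.get_state(); M=q2R(s["ee_rot"])
print("on tool axis", [proj(w,s["position"]+M[:,2]*k).round(1) for k in (0,.01,.02,.03,.04,.094)])
```

```text
t 8.75 d [-0.0023 -0.0013  0.0248] rot [-0.11 -0.19 -0.04] |d| 0.025
board mm [  0.6 119.2 140.3] F board [ 0.4 -1.1 -0.2] w 0.015470881612531979
yoke pred [280.01063042 214.22613031]
on tool axis [array([280.7, 275.8]), array([280.7, 266. ]), array([280.7, 257.4]), array([280.7, 249.5]), array([280.7, 242.5]), array([280.6, 213.5])]
```

View pics/w4.png

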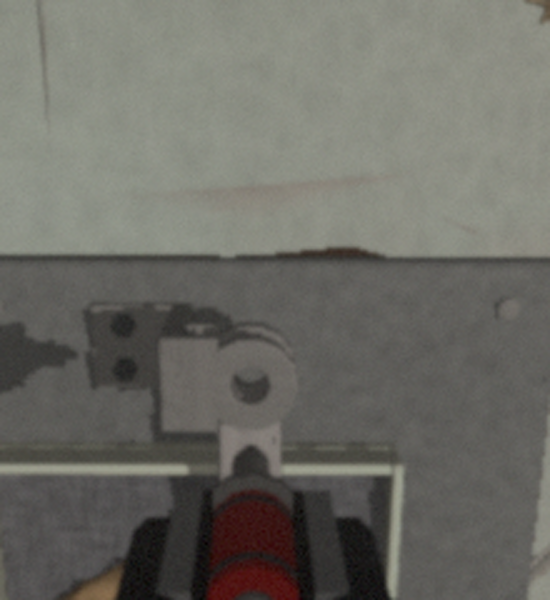

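The hole is at pixel (280.2,213.3), and the tool axis extended to that depth passes through (280.6,213.5). The pin tip, at (280.2,239), also lies on the tool axis, so all three are aligned and I can go straight down.

servo_tool --series "0 0 0.02 -0.1 -0.2 0 1; 0 0 0.04 -0.1 -0.2 0 1; 0 0 0.046 -0.1 -0.2 0 1; 0 0 0.046 -0.1 -0.2 0 1"

```text
clock: 9.2
position: [0.5736, 0.0844, 0.178]
ee_rot: [0.161, 0.733, 0.646, 0.14]
contact_force: [-0.5, -0.5, -0.6]
width: 0.0155
gripper_force: 49.2
```

Run:
```python
from h import *
where()
w=cam("wrist"); im=eyes.get_image("wrist"); cv2.imwrite("pics/w5.png",cv2.resize(im[150:300,210:350,::-1],None,fx=4,fy=4,interpolation=cv2.INTER_CUBIC))
```

```text
board mm [ -1.1 113.5  92.1] F board [-0.6 -0.6 -0.4] w 0.015504170727198344
```

View pics/w5.png

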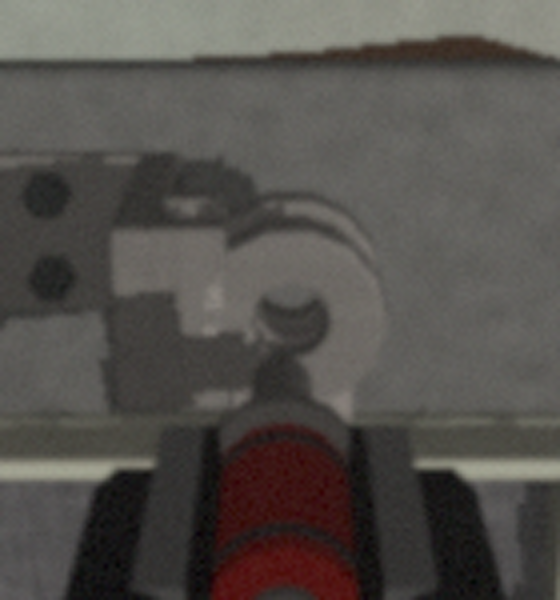

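The hole is now at about (283.5,228) and the tip at (280,239). The tool sits about 6 mm to the −y side after the previous motion's lag, so I'll correct from the current settled pose.

Run:
```python
from h import *
where(); Z,B,f=stand(O,YAW)
w=cam("wrist"); s=manip.get_state(); M=q2R(s["ee_rot"])
q=B.T@(onplane(w,283.4,227.7,f+B[:,2]*.0465,B[:,2])-f)*1000; print("hole",q)
print("axis",[proj(w,s["position"]+M[:,2]*k).round(1) for k in (.044,.0456)])
print("tool z in board",(B.T@M[:,2]).round(4))
delta(goal(q[0],q[1],92,0))
```

```text
board mm [ -0.4 113.8  92.8] F board [ 0.5 -1.1 -0.5] w 0.01505585733746481
hole [  0.48537727 118.75180246  46.5       ]
axis [array([281.7, 236.9]), array([281.7, 235.9])]
tool z in board [-0.0039 -0.0052 -1.    ]
t 9.25 d [0.0049 0.0009 0.0007] rot [-0.22  0.3  -0.38] |d| 0.005
```

servo_tool --series "0.005 0.0014 0 -0.2 0.3 -0.3 1; 0.005 0.0014 0 -0.2 0.3 -0.3 1; 0.005 0.0014 0 -0.2 0.3 -0.3 1; 0.005 0.0014 0 -0.2 0.3 -0.3 1"

```text
clock: 9.65
position: [0.576, 0.0907, 0.1798]
ee_rot: [0.162, 0.729, 0.649, 0.144]
contact_force: [0.7, -0.4, -0.4]
width: 0.0153
gripper_force: 49.2
```

Run:
```python
from h import *
Z,B,f=stand(O,YAW)
for k in range(4):
    where(); w=cam("wrist"); im=eyes.get_image("wrist")
s=manip.get_state(); M=q2R(s["ee_rot"])
print((B.T@M[:,2]).round(4)); print("axis",[proj(w,s["position"]+M[:,2]*k).round(1) for k in (.044,)], "hole",proj(w,f+B@np.array([.0004,.1189,.0465])))
cv2.imwrite("pics/w6.png",cv2.resize(im[150:300,210:350,::-1],None,fx=4,fy=4,interpolation=cv2.INTER_CUBIC))
```

```text
board mm [  1.1 120.1  93. ] F board [ 0.5 -0.3 -0.7] w 0.015261080529538652
board mm [  1.  120.   92.9] F board [-0.3  0.2 -1.5] w 0.014984470674051287
board mm [  1.  120.1  92.8] F board [ 0.1  0.2 -1.3] w 0.015032980607395564
board mm [  0.9 120.1  92.8] F board [ 0.5 -0.4 -1.2] w 0.01545866746291702
[-0.     0.001 -1.   ]
axis [array([281.7, 236.9])] hole [280.82795559 237.23730716]
```

View pics/w6.png

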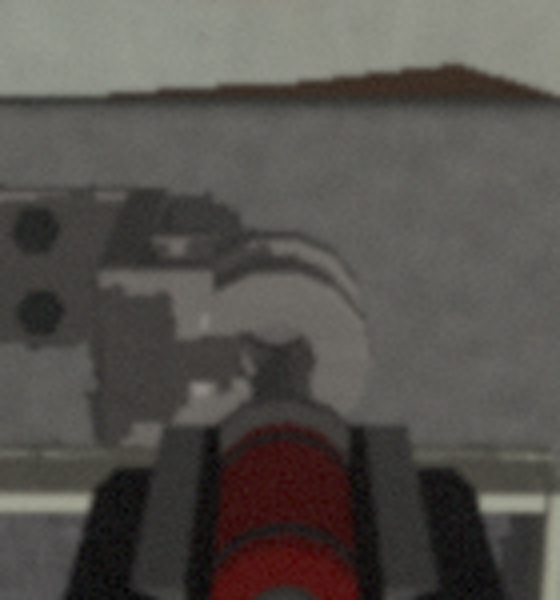

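The tip now covers the hole: the hole is centred at about (279.3,238) and the tip at (280,237.5). Insert in steps and watch the force.

servo_tool --series "-0.0005 -0.0003 0.005 0 0 0 1; -0.0005 -0.0003 0.01 0 0 0 1; -0.0005 -0.0003 0.014 0 0 0 1; -0.0005 -0.0003 0.018 0 0 0 1; -0.0005 -0.0003 0.018 0 0 0 1"

```text
clock: 10.35
position: [0.583, 0.0892, 0.1619]
ee_rot: [0.161, 0.73, 0.649, 0.144]
contact_force: [-0.1, 0.5, 0.9]
width: 0.0152
gripper_force: 49.2
```

```bash
python3 -c "
from h import *
where()"
```

```text
board mm [ -0.  119.3  73.8] F board [0.2 0.5 0.9] w 0.01523030092671933
```

servo_tool --series "0 0 0.004 0 0 0 1; 0 0 0.008 0 0 0 1; 0 0 0.012 0 0 0 1; 0 0 0.015 0 0 0 1; 0 0 0.015 0 0 0 1"

```text
clock: 10.85
position: [0.5893, 0.0885, 0.1486]
ee_rot: [0.161, 0.73, 0.649, 0.144]
contact_force: [-0.6, -0.2, -1.0]
width: 0.0151
gripper_force: 49.2
```

```bash
python3 -c "
from h import *
where()"
```

```text
board mm [  0.2 119.4  59.1] F board [-1.  -0.2 -0.7] w 0.015088725030218526
```

servo_tool --series "0 0 0.001 0 0 0 1; 0 0 0.002 0 0 0 1; 0 0 0.003 0 0 0 1; 0 0 0.003 0 0 0 1"

```text
clock: 11.25
position: [0.5907, 0.0884, 0.1468]
ee_rot: [0.161, 0.729, 0.649, 0.144]
contact_force: [-1.8, 0.8, 0.3]
width: 0.0151
gripper_force: 49.4
```

```bash
python3 -c "
from h import *
where()"
```

```text
board mm [  0.7 119.5  56.8] F board [-1.6  0.5  1.1] w 0.015118331975508367
```

servo_tool --series "0 0 0.001 0 0 0 1; 0 0 0.002 0 0 0 1; 0 0 0.003 0 0 0 1; 0 0 0.003 0 0 0 1"

```text
clock: 11.65
position: [0.5909, 0.0885, 0.1466]
ee_rot: [0.162, 0.729, 0.649, 0.145]
contact_force: [-15.7, 0.9, 20.8]
width: 0.0152
gripper_force: 52.1
```

```bash
python3 -c "
from h import *
where()"
```

```text
board mm [  0.8 119.6  56.6] F board [-5.4 -0.9 25.5] w 0.015209501504343937
```

Contact at 25 N with the TCP 56.6 mm off the board, which is the expected seated height. Relieve the push, open and retreat.

servo_tool --series "0 0 -0.0025 0 0 0 1; 0 0 -0.0025 0 0 0 0.6; 0 0 -0.0025 0 0 0 0.4; 0 0 -0.0025 0 0 0 0.3; 0 0 -0.0025 0 0 0 0.3"

```text
clock: 12.15
position: [0.591, 0.0883, 0.1456]
ee_rot: [0.161, 0.73, 0.649, 0.144]
contact_force: [-0.3, -0.4, 0.2]
width: 0.0598
gripper_force: 0.0
```

servo_tool --series "0 0 -0.02 0 0 0 0.3; 0 0 -0.05 0 0 0 0.3; 0 0 -0.08 0 0 0 0.3; 0 0 -0.1 0 0 0 0.3; 0 0 -0.1 0 0 0 0.3"

```text
clock: 12.65
position: [0.5501, 0.0935, 0.2399]
ee_rot: [0.163, 0.729, 0.648, 0.147]
contact_force: [0.6, 0.0, 1.0]
width: 0.0602
gripper_force: 0.0
```

Run:
```python
from h import *
where()
a=cv2.resize(eyes.get_image("wrist")[100:300,180:380,::-1],None,fx=2,fy=2)
b=cv2.resize(eyes.get_image("side")[160:260,240:340,::-1],None,fx=4,fy=4,interpolation=cv2.INTER_CUBIC)
cv2.imwrite("pics/w7.png",np.hstack([a,b]))
```

```text
board mm [  2.9 119.9 158.6] F board [0.9 0.1 0.6] w 0.060173778534119954
```

View pics/w7.png

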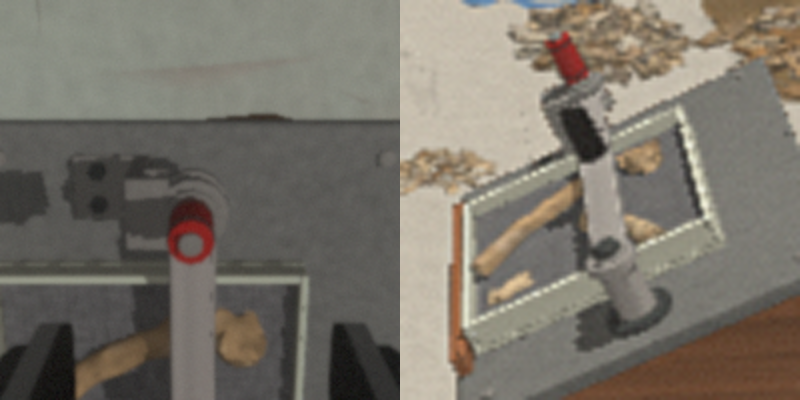

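The pin stands in the yoke parallel to the knob (wrist crop, head top at about (190,245)), with its collar on the ear, and the gripper is clear.

```bash
python3 -c "
from rig import manip
print(manip.sign_off())"
```

```text
the job is handed in; nothing more can be done
None
```

I handed the job in at about 12.7 s of the 51 s allowed. The keeper bar is home against its stop, the pin is through both ears and the eye with its collar seated, and the gripper is open and clear; the sign-off gave no verdict.

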